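# Load the vial tray into the sampler bay and lock it

### The arm

A 6-joint arm with a two-finger parallel gripper is mounted at the origin on the work surface. World frame = base frame: x ahead of the robot, y to its left, z up, the work surface at z = 0. Lengths are in m, angles in rad, forces in N, time in s.
With the tool pointing down it reaches from about 0.325 to 0.875 m from the base axis. Payload 4.4 kg.
Tool frame: the origin (TCP) lies at the very end of the fingers, on their centre line; the grasp point (between the pads) lies 19 mm behind it (env.grip_point_offset is the distance from the TCP to the grasp point, in m); z points along the fingers, y is the line along which they close (so a half turn about z gives the same grasp; the last joint's range is limited). The gripper opens to 85 mm and grips with 20 to 120 N. Pads are 22 mm wide; open, the fingers measure 114 mm over their backs; the gripper's body (76 mm by 85 mm) begins 54 mm behind the grasp point. The pads swing forward as they close: fully open they stand 13 mm farther back than shut.
Start: joints at [-1.339, 0.207, 1.542, -0, 1.393, -0.15], TCP at [0.214, -0.534, 0.231] pointing down, gripper open.
Joint ranges: [-2.73, 2.73], [-0.86, 2.22], [0.23, 2.46], [-1.11, 4.25], [0.08, 2.63], [-2.82, 2.82]. Speed limits (rad/s): [2.79, 2.79, 3.14, 3.14, 3.14, 3.14].

### API

Orientations are given as a unit quaternion [w, x, y, z].
In Python, from plant import telemetry, vision, hand_in, env gives the robot as it stands.
- The arm moves only by the tool step_arm, never from a script. Its arguments are lists of equal length, an entry for each row: "grip": the closure, from 0 (fully open) to 1 (shut); "slide": the shift along the tool's x, y, z in cm, a list of three; "roll": the turn about the tool's z in degrees. A call has exactly 10 rows; each row is the pose to reach, as a shift and turn from the pose commanded when the call began, along the tool's axes at that moment; what a row does not reach only later rows make up. A row lasts 1/12 s, in which the tool goes at most 41.7 mm and 7.16 degrees, less where a joint would pass 70% of its speed; a pose out of reach is approached as far as the arm can. A call with a gripper value outside its range is refused whole. The fingers move at their own pace and stop on an object; the grip force is fixed at half the most. Time passes only in rows, so rows that repeat a pose let the fingers close, or fill a call up. It gives the time, the measured TCP pose, the force, the opening and the grip force at its end, in the units of the state.
- telemetry.read_state(): the state, without advancing time (a new reading comes with each control period).
- vision.snapshot(name): name is "side" or "top"; returns (picture, depth): 384x512x3 uint8, blue, green, red; 384x512 float32, m along the optical axis (not along the pixel's ray), 0 where there is no reading.
- vision.get_calibration(name): a dict with "intrinsics" (3x3 intrinsics, pixels), "R" (3x3) and "t" (3): a world point X has camera coordinates R X + t. Camera axes: x right, y down, z forward; pixel columns grow to the right and rows downward; lengths in m; the calibration is good to about 2 mm. A picture is of the moment at which its call begins. get_calibration takes no time and is no camera call.
- hand_in(): hands the job in; it is judged then, once.
The state is a dict: "t": time; "qpos": joint angles; "qvel": joint speeds; "joint_torque": joint torques, N m; "tcp_pos": TCP position; "ee_rot": TCP orientation; "wrist_force": force on the tool from outside, world axes, zero at the start; "ft_torque": the same for the moment, N m; "opening": finger opening in m; "gripper_force": force on a finger pad.
Only numpy, scipy, OpenCV 4.12 (cv2) and the standard library are available. Lean on these libraries where they do the work, as an engineer would, in place of code of your own. Each camera call takes 0.05 s, during which the arm holds its last target. There are 200 camera calls.

### The job

Bring the vial tray by its blue grip to the low white sampler unit and slide it, vials first and level, into the bay until it is fully home against the stop, feeling your way gently along the straight guide wall inside, without ramming or forcing it. Then let go of the tray and slide the red-knobbed catch all the way across so that it locks the tray in. Leave the other glassware and equipment where they are.

Things in the scene. Friction and masses are not known exactly. Their poses are not given: they have to be found in the camera images.
- tray_grip (a point): Blue upright fin of the loose vial tray, to be gripped: 30 long (x) x 14 thick (y), from 4 to 60 above the tray's underside. Point on the fin's centre lines, 40 above the underside. Axes are the tray's: +x from fin to tray, z up. The tray plate spans x = +30 to +160, y = -50 to +50 from here; a low neck 14 wide joins them. It lies flat on the bench; the fin bears lifting it.
- tray_nose (a point): Middle of the tray's leading edge (far from the fin), 10 above the underside; tray axes. The tray is an aluminium plate 130 long x 100 wide x 20 high, 0.2 to 0.35 kg, with twelve capped vials fixed in it that reach 38 above its underside.
- unit: Low white sampler unit fixed on the bench, 200 deep (x) x 230 wide (y) x 64 high. Origin at the centre of its underside; +x points into the bay, z up; front face at x = -100. With the tray home, tray_grip is at x = -126 and the tray's front edge 4 inside the face. Walls are rigid: pushing the tray against the unit with over 35 N is forcing it.
- bay_mouth (a point): Middle of the bay's mouth in the front face, at bench level; unit's axes. Mouth 142 wide (y = -71 to +71), 56 high; no floor, the tray slides on the bench. Hidden inside are two parallel steel guide walls 103 apart for the 100 wide tray. Both are set over together: the slot's middle is at an unknown y from -14 to +14 of this point, found only by touch.
- bay_stop (a point): Middle of the solid stop at the bay's inner end, 134 inside the mouth, at bench level; unit's axes. The straight guide wall on the -y side runs from 4 inside the mouth to the stop, its face 51.5 from the slot's middle. The one on the +y side starts only 50 inside the mouth, with a blunt end that a tray not lined up runs into.
- catch (a joint): Travel of the sliding catch along the unit's +y, m: 0 = open, beside the mouth; 0.055 = end of travel, locked. It stays where it is left; 2 to 3 N moves it. Its steel tongue (24 wide, 5 thick, down to 10 above the bench, 4 before the front face) then stands before the tray's front edge; it cannot pass a tray that sticks out.
- catch_knob (a point): Centre of the catch's red knob, 16 x 16 x 34 high (71 to 105 above the bench), on the unit at x = -70, y = -95 (open) to -40 (locked) in the unit's frame; unit's axes. It rides on a steel strip 24 wide (y), from x = -109 to -57, top 71 above the bench; the unit's top is at 64.
There are look-alikes about, which are no part of the job. Of the things that look like the part that bears tray_grip, take the one that is farthest to the robot's right at the start.

How it is judged:
On the way:
1. the tray is fully home in the bay while the catch is still open (x of tray_grip in the frame of unit between -0.1295 and -0.12 m and y of tray_grip in the frame of unit between -0.019 and 0.019 m and z of tray_grip in the frame of unit below 0.046 m and angle between the x axis of tray_grip and the x axis of unit, either way round below 0.06 rad and angle between tray_grip's own z axis and vertical below 0.06 rad and value of joint catch below 0.02 m), for 0.2 s.
At the end, for the whole second after the job is handed in: The tray lies level in the bay, home to within 3.5 mm of the stop, in the guide slot and in line with the unit, released, and the catch is slid across to within 6 mm of its end (x of tray_grip in the frame of unit between -0.1295 and -0.12 m and y of tray_grip in the frame of unit between -0.019 and 0.019 m and z of tray_grip in the frame of unit below 0.046 m and angle between the x axis of tray_grip and the x axis of unit, either way round below 0.06 rad and angle between tray_grip's own z axis and vertical below 0.06 rad and value of joint catch above 0.049 m); the robot touches nothing.
It fails at once if the tray is pressed against the unit with more than 35 N (contact force between tray and unit above 35 N).
It fails at once if the tray is tipped by more than about 30 degrees (angle between tray_grip's own z axis and vertical above 0.52 rad).
It fails at once if other glassware, bottles or the spare rack are pushed away by more than 30 mm or knocked over (distance of any of amber_bottle, jar, flask, beaker, solvent_bottle, small_jar, spare_rack from where it was at the start of the episode above 0.03 m or angle between any of amber_bottle, jar, flask, beaker, solvent_bottle, small_jar, spare_rack's own z axis and vertical above 0.4 rad).
It also fails if it takes over 64 s, if anything falls off the work surface, if the arm or the gripper's body presses on something with over 40 N, if the wrist force passes 120 N, or if a joint passes its speed limit or range.

## Working session

There is one attempt and no reset: what is moved stays moved. The work goes in short steps, Python scripts to look and compute and a tool call to move; the robot and the scene stay as the last step left them, time stands still between calls to the robot, and variables do not carry over. Pictures are saved under pics/ and viewed, at most 10 in all, crops included, and the job is handed in when it is done.

Besides the shell and the picture viewer there is one more tool, called as a command line: name --pt "numbers of a row" for each row, then --argument value for the rest. step_arm: Moves the arm, as the interface text tells. Its arguments: {"type":"object","properties":{"grip":{"type":"array"},"slide":{"type":"array"},"roll":{"type":"array"}},"required":["grip","slide","roll"]}

```bash
mkdir -p pics; cat > h.py <<'E'
import numpy as np, cv2
from plant import telemetry, vision, hand_in, env
def snap(n,f):
    p,d=vision.snapshot(n); cv2.imwrite('pics/'+f+'.png',p); np.save('pics/'+f+'.npy',d); return p,d
def world(n,d,u,v):
    c=vision.get_calibration(n);K=np.array(c['intrinsics']);R=np.array(c['R']);t=np.array(c['t'])
    z=d[int(v),int(u)]
    return R.T@(z*np.linalg.solve(K,[u,v,1])-t)
def ray(n,u,v,h):
    c=vision.get_calibration(n);K=np.array(c['intrinsics']);R=np.array(c['R']);t=np.array(c['t'])
    o=-R.T@t; r=R.T@np.linalg.solve(K,[u,v,1]); return o+r*(h-o[2])/r[2]
E
python3 - <<'E'
from h import *
snap('top','top0');snap('side','side0')
for n in('top','side'):
    c=vision.get_calibration(n);print(n,c)
s=telemetry.read_state();print(s)
E
```

```text
top {'intrinsics': array([[466.37995049,   0.        , 249.51008204],
       [  0.        , 466.37995049, 188.16757506],
       [  0.        ,   0.        ,   1.        ]]), 'R': array([[ 0.01280794, -0.99990219,  0.00561848],
       [-0.98884871, -0.01349971, -0.14831045],
       [ 0.14837179, -0.00365627, -0.98892489]]), 't': array([-0.02988911,  0.53223738,  1.24890572])}
side {'intrinsics': array([[440.38718469,   0.        , 254.82062307],
       [  0.        , 440.38718469, 184.60591755],
       [  0.        ,   0.        ,   1.        ]]), 'R': array([[-0.99159527, -0.12876909,  0.01254326],
       [-0.09224937,  0.63571963, -0.76638802],
       [ 0.09071309, -0.76110385, -0.64225545]]), 't': array([0.52584186, 0.13435732, 0.88356412])}
{'t': 0.1, 'qpos': array([-1.33947173e+00,  2.07360398e-01,  1.54282954e+00, -1.15095771e-05,
        1.39351814e+00, -1.50499592e-01]), 'qvel': array([ 0.00173517, -0.0024268 , -0.00203694,  0.00072996,  0.00119573,
        0.00088257]), 'joint_torque': array([-1.09172313e-03, -3.84095800e+01, -2.92550468e+01, -2.01090807e-04,
        4.92144929e-03, -1.69077305e-05]), 'tcp_pos': array([ 0.21407776, -0.53291163,  0.2302186 ]), 'ee_rot': array([-1.05661699e-03,  9.81830827e-01,  1.89755391e-01, -4.83919430e-05]), 'wrist_force': array([-0.36724414,  2.10356412,  0.7229755 ]), 'ft_torque': array([ 0.00192135,  0.03772476, -0.01821725]), 'gripper_force': 0.0, 'opening': 0.08532548945974448}
```

View pics/top0.png

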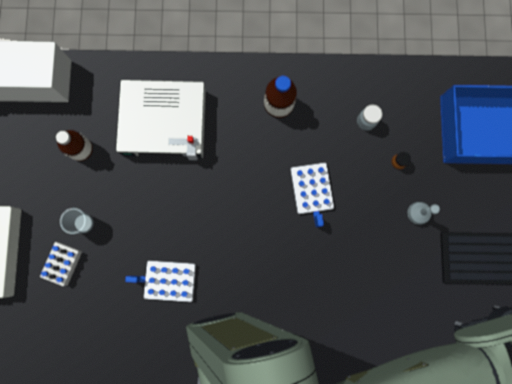

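View pics/side0.png

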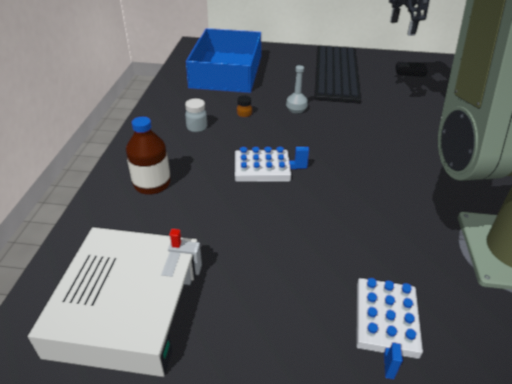

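The top view shows the right-hand tray at about (312,190), with its blue fin at (320,219). The unit is at (162,117), with its front toward the robot and the red knob at (190,140). I'll enlarge both for measuring.

```bash
python3 - <<'E'
import cv2,numpy as np
p=cv2.imread('pics/top0.png')
a=cv2.resize(p[155:235,280:345],None,fx=6,fy=6,interpolation=cv2.INTER_CUBIC)
b=cv2.resize(p[75:170,110:215],None,fx=3.8,fy=3.8,interpolation=cv2.INTER_CUBIC)
c=np.zeros((480,800,3),np.uint8);c[:a.shape[0],:a.shape[1]]=a;c[:b.shape[0],395:395+b.shape[1]]=b[:, :]
cv2.imwrite('pics/c0.png',c)
E
```

```text
(no output)
```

View pics/c0.png

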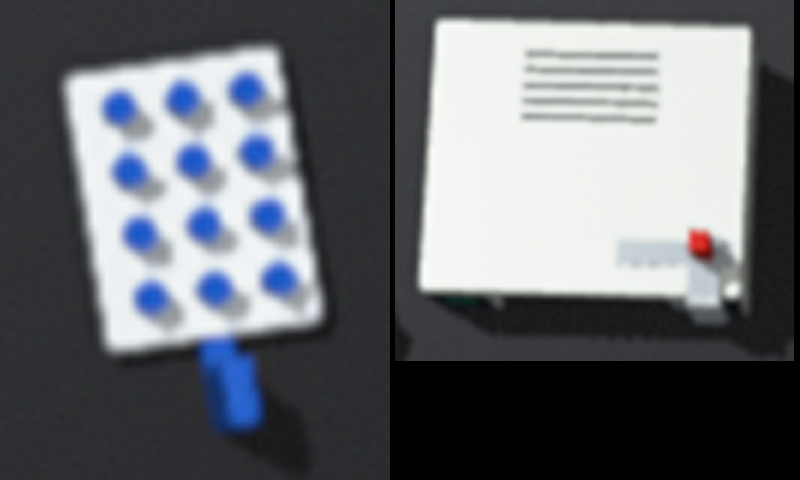

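Crop: the tray plate corners are at about (65,75), (277,45), (326,322) and (108,353), and the fin top is near (238,392). The unit top corners are at about (437,19), (751,27), (743,298) and (420,290). I'll compute poses from the depth and cross-check against these corners.

```bash
cat >> h.py <<'E'
def cloud(n,d):
    c=vision.get_calibration(n);K=np.array(c['intrinsics']);R=np.array(c['R']);t=np.array(c['t'])
    v,u=np.mgrid[:384,:512]; P=np.stack([(u-K[0,2])/K[0,0]*d,(v-K[1,2])/K[1,1]*d,d],-1)
    return (P-t)@R
E
python3 - <<'E'
from h import *
d=np.load('pics/top0.npy');W=cloud('top',d)
p=cv2.imread('pics/top0.png').astype(int)
def rect(m):
    q=W[m][:,:2].astype(np.float32); return cv2.minAreaRect(q),len(q)
u=W[70:165,105:215];
M=np.zeros(d.shape,bool)
m=M.copy();m[70:165,105:215]=True;m&=(abs(W[...,2]-.064)<.01);print('unit',rect(m),np.median(W[m][:,2]))
m=M.copy();m[155:235,280:345]=True;m&=(W[...,2]>.012)&(p.min(-1)>130);print('tray',rect(m),np.median(W[m][:,2]))
m=M.copy();m[155:235,280:345]=True;m&=(W[...,2]>.045)&(p[...,0]>120)&(p[...,2]<100);print('fin',rect(m),np.median(W[m],0))
m=M.copy();m[130:150,180:200]=True;m&=(p[...,2]>140)&(p[...,1]<70);print('knob',rect(m),np.median(W[m],0))
T=[ray('top',280+x/6,155+y/6,.02)[:2] for x,y in[(65,75),(277,45),(326,322),(108,353)]]
U=[ray('top',110+(x-395)/3.8,75+y/3.8,.064)[:2] for x,y in[(437,19),(751,27),(743,298),(420,290)]]
for Q in(T,U):
    Q=np.array(Q);print(Q.round(4),Q.mean(0)); 
    for i in range(4):
        e=Q[i]-Q[(i+1)%4];print(np.hypot(*e),np.degrees(np.arctan2(e[1],e[0])))
print(ray('top',280+238/6,155+392/6,.06), ray('top',110+(700-395)/3.8,75+243/3.8,.1))
o=vision.get_calibration('top');print(-o['R'].T@o['t'])
E
```

```text
unit (((0.7237117290496826, 0.22794842720031738), (0.23068466782569885, 0.21319153904914856), 89.27960968017578), 5864) 0.06360465782228984
tray (((0.4910772740840912, -0.1172318309545517), (0.1548386961221695, 0.3239440321922302), 30.948793411254883), 1323) 0.019445483694674956
fin (((0.4136650860309601, -0.13755634427070618), (0.11290602385997772, 0.2553374171257019), 55.03953170776367), 65) [ 0.4455651  -0.21151526  0.05870678]
knob (((0.6547269225120544, 0.1376841962337494), (0.011343931779265404, 0.009090318344533443), 89.39443969726562), 18) [0.65434311 0.13748523 0.1047158 ]
[[ 0.5962 -0.1389]
 [ 0.612  -0.2391]
 [ 0.4809 -0.2603]
 [ 0.4651 -0.1589]] [ 0.53857472 -0.19930137]
0.10135340510396233 98.97308718680542
0.13278603206709394 9.224644872424218
0.10270330235973621 -81.14229039085954
0.13258015368362155 -171.35824814978773
[[0.8307 0.3413]
 [0.828  0.1096]
 [0.6234 0.1098]
 [0.626  0.3426]] [0.7270208  0.22581816]
0.23170802691325515 89.33145320606715
0.20456505772761024 -0.04627894213830069
0.23280780634042153 -90.64423198836047
0.20465486585419024 179.64554571403994
[ 0.44452337 -0.21286253  0.06      ] [0.65441138 0.13743148 0.1       ]
[ 0.34138268 -0.0181348   1.31417826]
```

step_arm --grip '[0,0,0,0,0,0,0,0,0,0]' --pt "3.3 -2.1 0" --pt "6.7 -4.2 0" --pt "10.0 -6.3 0" --pt "13.3 -8.4 0" --pt "16.7 -10.5 0" --pt "20.0 -12.6 0" --pt "23.3 -14.7 0" --pt "26.7 -16.8 0" --pt "30.0 -18.9 0" --pt "33.3 -21.0 0" --roll '[1.3,2.6,3.9,5.2,6.5,7.8,9.1,10.4,11.7,13]'

```text
t: 0.93
tcp_pos: [0.4455, -0.2127, 0.231]
ee_rot: [-0.0, 0.997, 0.077, -0.0]
wrist_force: [-0.1, 0.5, -0.4]
opening: 0.0854
gripper_force: 0.0
```

```bash
cat >> h.py <<'E'
from scipy.spatial.transform import Rotation as Ro
def go(x,y,z,yaw):
    s=telemetry.read_state();w,a,b,c=s['ee_rot'];R=Ro.from_quat([a,b,c,w]).as_matrix()
    cy=np.degrees(np.arctan2(R[1,0],R[0,0]))
    print('t',s['t'],'tcp',s['tcp_pos'].round(4),'yaw',cy.round(2),'F',s['wrist_force'].round(1),'T',s['ft_torque'].round(2),'op',s['opening'],s['gripper_force'])
    print('slide cm',(R.T@(np.array([x,y,z])-s['tcp_pos'])*100).round(2),'roll',cy-yaw,'tilt z',R[:,2].round(4))
E
python3 -c "
from h import *
go(.4447,-.2138,.021,8.9)"
```

```text
t 0.9333 tcp [ 0.4455 -0.2127  0.231 ] yaw 8.81 F [-0.1  0.5 -0.4] T [-0.01 -0.04 -0.01] op 0.08537631937490214 0.0
slide cm [-0.09  0.11 21.  ] roll -0.0941542834662723 tilt z [-4.e-04  3.e-04 -1.e+00]
```

step_arm --grip '[0,0,0,0,0,0,0,0,0,0]' --pt "0 0 3.0" --pt "-0.1 0.1 6.0" --pt "-0.1 0.1 9.0" --pt "-0.1 0.1 12.0" --pt "-0.1 0.1 15.0" --pt "-0.1 0.1 17.5" --pt "-0.1 0.1 19.0" --pt "-0.1 0.1 20.3" --pt "-0.1 0.1 21.0" --pt "-0.1 0.1 21.0" --roll '[0,0,0,0,0,0,0,0,0,0]'

```text
t: 1.77
tcp_pos: [0.4426, -0.2146, 0.0193]
ee_rot: [-0.001, 0.997, 0.077, -0.002]
wrist_force: [-0.8, 0.6, -0.4]
opening: 0.0853
gripper_force: 0.0
```

step_arm --grip '[0.6,0.8,0.9,1,1,1,1,1,1,1]' --pt "0 0 0" --pt "0 0 0" --pt "0 0 0" --pt "0 0 0" --pt "0 0 0" --pt "0 0 0" --pt "0 0 0" --pt "0 0 0" --pt "0 0 0" --pt "0 0 0" --roll '[0,0,0,0,0,0,0,0,0,0]'

```text
t: 2.6
tcp_pos: [0.4446, -0.216, 0.022]
ee_rot: [0.0, 0.997, 0.077, 0.0]
wrist_force: [-1.2, 1.0, 6.2]
opening: 0.0135
gripper_force: 58.9
```

```bash
python3 -c "
from h import *
snap('side','side1')
go(.45,.242,.021,-.6)"
```

```text
t 2.65 tcp [ 0.4446 -0.216   0.022 ] yaw 8.88 F [-0.7  0.4  6.5] T [0.22 0.13 0.02] op 0.013205943419759543 58.88912737369537
slide cm [  7.6  -45.17   0.08] roll 9.476363236688908 tilt z [ 8.e-04 -4.e-04 -1.e+00]
```

step_arm --grip '[1,1,1,1,1,1,1,1,1,1]' --pt "0 0 -0.2" --pt "0 0 -0.4" --pt "0.2 -1.0 -0.4" --pt "0.7 -3.5 -0.4" --pt "1.2 -6.5 -0.4" --pt "1.7 -9.5 -0.4" --pt "2.2 -12.5 -0.4" --pt "2.8 -15.5 -0.4" --pt "3.3 -18.5 -0.4" --pt "3.8 -21.3 -0.4" --roll '[0,0,1,2.5,4,5.5,7,8,9,9.5]'

```text
t: 3.48
tcp_pos: [0.4476, 0.0022, 0.0247]
ee_rot: [-0.0, 1.0, -0.006, -0.001]
wrist_force: [0.5, -0.0, -2.1]
opening: 0.0132
gripper_force: 58.7
```

```bash
python3 -c "
from h import *
go(.45,.245,.025,-.6)"
```

```text
t 3.4833 tcp [0.4476 0.0022 0.0247] yaw -0.67 F [ 0.5 -0.  -2.1] T [0.08 0.13 0.03] op 0.013156162053264411 58.654616475105286
slide cm [-4.000e-02 -2.428e+01 -2.000e-02] roll -0.06548789524212184 tilt z [-1.9e-03  4.0e-04 -1.0e+00]
```

View pics/side1.png

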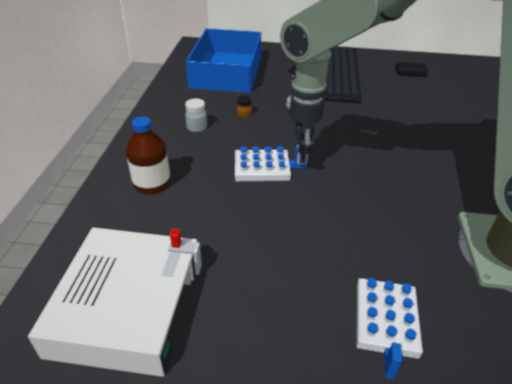

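The side view shows the fingers on the fin at (303,158), with the tray still flat at (262,165). Next I carry it across to the mouth.

step_arm --grip '[1,1,1,1,1,1,1,1,1,1]' --pt "0 -2.0 0" --pt "0 -5.0 0" --pt "0 -8.0 0" --pt "0 -11.0 0" --pt "0 -14.0 0" --pt "0 -17.0 0" --pt "0 -20.0 0" --pt "0 -22.5 0" --pt "0 -24.0 0" --pt "0 -24.2 0" --roll '[0,0,0,0,0,0,0,0,0,0]'

```text
t: 4.32
tcp_pos: [0.4508, 0.245, 0.0249]
ee_rot: [-0.0, 1.0, -0.004, -0.0]
wrist_force: [0.2, -0.0, -1.9]
opening: 0.0131
gripper_force: 58.8
```

```bash
python3 - <<'E'
from h import *
p,d=snap('top','top2'); snap('side','side2')
go(.457,.246,.021,-.6)
p0=cv2.imread('pics/top0.png')
c=np.hstack([cv2.resize(q[70:250,105:225],None,fx=3.3,fy=3.3,interpolation=cv2.INTER_CUBIC) for q in (p,p0)])
cv2.imwrite('pics/c2.png',c[:600,:800])
E
```

```text
t 4.4167 tcp [0.4506 0.2427 0.0246] yaw -0.53 F [ 0.1 -0.1 -1.5] T [0.04 0.19 0.02] op 0.013575700975337458 58.72509777545929
slide cm [ 0.64 -0.34  0.36] roll 0.07417497711701282 tilt z [-1.6e-03 -9.0e-04 -1.0e+00]
```

View pics/c2.png

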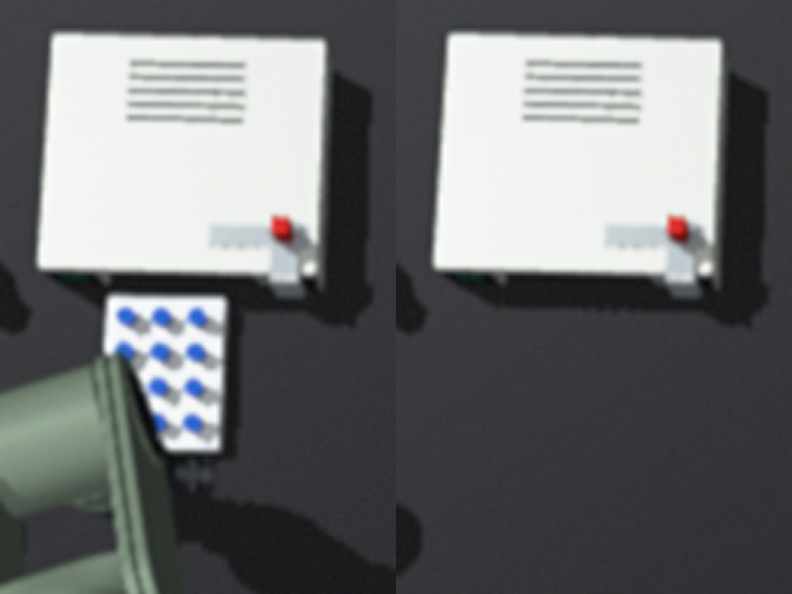

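The tray's nose is in front of the mouth, with its leading edge at row ~296 from (107) to (227) in the crop. It looks slightly rotated against the unit, so I'll fit edge lines to measure the angle and lateral offset.

```bash
cat >> h.py <<'E'
def edge(g,axis,rng,lo,hi,n,h,name):
    # sub-pixel 50% crossing along a scan (axis 'v': scan rows for each col in rng), first rising edge from lo to hi; returns fitted world line
    pts=[]
    for k in rng:
        s=np.arange(lo,hi,1 if hi>lo else -1)
        v=np.array([g[i,k] if axis=='v' else g[k,i] for i in s],float)
        j=np.argmax((v[1:]>=120)&(v[:-1]<120))
        f=(120-v[j])/(v[j+1]-v[j]) if v[j+1]!=v[j] else 0
        p=s[j]+f*(s[1]-s[0]); pts.append(ray(n,*((k,p) if axis=='v' else (p,k)),h)[:2])
    vx,vy,x0,y0=cv2.fitLine(np.array(pts,np.float32),cv2.DIST_HUBER,0,.0005,.001).ravel()
    print(name,'ang',np.degrees(np.arctan2(vy,vx)).round(2),'pt',x0.round(4),y0.round(4));return vx,vy,x0,y0
E
python3 - <<'E'
from h import *
p=cv2.imread('pics/top2.png'); g=p.min(-1)
edge(g,'v',range(126,198),72,100,'top',.064,'unit back')
edge(g,'h',range(85,148),105,135,'top',.064,'unit left')
edge(g,'h',range(85,125),215,190,'top',.064,'unit right')
edge(g,'v',range(120,175),165,145,'top',.064,'unit front')
edge(g,'v',range(140,171),156,168,'top',.024,'tray nose')
edge(g,'h',range(163,203),185,163,'top',.024,'tray right')
edge(g,'h',range(162,174),128,150,'top',.024,'tray left')
E
```

```text
unit back ang 89.31 pt 0.8321 0.228
unit left ang -0.54 pt 0.7569 0.3452
unit right ang -0.44 pt 0.7628 0.1098
unit front ang 89.47 pt 0.6251 0.2513
tray nose ang -89.92 pt 0.6141 0.2424
tray right ang -0.42 pt 0.5465 0.1938
tray left ang -1.94 pt 0.5899 0.2968
```

step_arm --grip '[1,1,1,1,1,1,1,1,1,1]' --pt "0 -0.1 0" --pt "0 -0.25 0" --pt "0 -0.4 0" --pt "0 -0.4 0.15" --pt "0 -0.4 0.3" --pt "0.3 -0.4 0.3" --pt "0.6 -0.4 0.3" --pt "0.9 -0.4 0.3" --pt "1.2 -0.4 0.3" --pt "1.2 -0.4 0.3" --roll '[0,0,0,0,0,0,0,0,0,0]'

```text
t: 5.25
tcp_pos: [0.4646, 0.2464, 0.0224]
ee_rot: [-0.0, 1.0, -0.006, 0.001]
wrist_force: [-0.6, 0.1, -2.1]
opening: 0.0133
gripper_force: 58.8
```

step_arm --grip '[1,1,1,1,1,1,1,1,1,1]' --pt "0.2 0 0" --pt "0.4 0 0" --pt "0.6 0 0" --pt "0.7 0 0" --pt "0.8 0 0" --pt "0.9 0 0" --pt "1.0 0 0" --pt "1.0 0 0" --pt "1.0 0 0" --pt "1.0 0 0" --roll '[0,0,0,0,0,0,0,0,0,0]'

```text
t: 6.08
tcp_pos: [0.4736, 0.2463, 0.0223]
ee_rot: [-0.0, 1.0, -0.005, 0.0]
wrist_force: [0.4, -0.1, -2.2]
opening: 0.0134
gripper_force: 58.8
```

```bash
python3 -c "
from h import *
go(.5,.246,.021,-.55)"
```

```text
t 6.0833 tcp [0.4736 0.2463 0.0223] yaw -0.63 F [ 0.4 -0.1 -2.2] T [-0.02  0.07 -0.01] op 0.013379028246566576 58.79784107208252
slide cm [ 2.64 -0.    0.13] roll -0.07578540484965357 tilt z [ 2.e-04  0.e+00 -1.e+00]
```

step_arm --grip '[1,1,1,1,1,1,1,1,1,1]' --pt "0.1 0 0" --pt "0.2 0 0" --pt "0.3 0 0" --pt "0.4 0 0" --pt "0.5 0 0" --pt "0.6 0 0" --pt "0.7 0 0" --pt "0.7 0 0" --pt "0.7 0 0" --pt "0.7 0 0" --roll '[0,0,0,0,0,0,0,0,0,0]'

```text
t: 6.92
tcp_pos: [0.4807, 0.2462, 0.0223]
ee_rot: [-0.0, 1.0, -0.005, 0.0]
wrist_force: [-0.1, -0.4, -2.5]
opening: 0.0132
gripper_force: 58.8
```

step_arm --grip '[1,1,1,1,1,1,1,1,1,1]' --pt "0.2 0 0" --pt "0.4 0 0" --pt "0.7 0 0" --pt "1.0 0 0" --pt "1.3 0 0" --pt "1.6 0 0" --pt "1.8 0 0" --pt "1.9 0 0" --pt "1.9 0 0" --pt "1.9 0 0" --roll '[0,0,0,0,0,0,0,0,0,0]'

```text
t: 7.75
tcp_pos: [0.4997, 0.2459, 0.0223]
ee_rot: [0.0, 1.0, -0.005, 0.0]
wrist_force: [0.0, -0.5, -1.8]
opening: 0.0135
gripper_force: 58.8
```

step_arm --grip '[1,1,1,1,1,1,1,1,1,1]' --pt "0 0.05 0" --pt "0 0.1 0" --pt "0 0.15 0" --pt "0 0.2 0" --pt "0 0.25 0" --pt "0 0.3 0" --pt "0 0.3 0" --pt "0 0.3 0" --pt "0 0.3 0" --pt "0 0.3 0" --roll '[0,0,0,0,0,0,0,0,0,0]'

```text
t: 8.58
tcp_pos: [0.4995, 0.2429, 0.0223]
ee_rot: [0.0, 1.0, -0.006, -0.0]
wrist_force: [-0.0, -0.3, -0.8]
opening: 0.0133
gripper_force: 58.8
```

step_arm --grip '[1,1,1,1,1,1,1,1,1,1]' --pt "0 0.05 0" --pt "0 0.1 0" --pt "0 0.15 0" --pt "0 0.2 0" --pt "0 0.25 0" --pt "0 0.3 0" --pt "0 0.3 0" --pt "0 0.3 0" --pt "0 0.3 0" --pt "0 0.3 0" --roll '[0,0,0,0,0,0,0,0,0,0]'

```text
t: 9.42
tcp_pos: [0.4995, 0.2399, 0.0223]
ee_rot: [0.0, 1.0, -0.006, 0.0]
wrist_force: [0.1, -0.3, -1.7]
opening: 0.0135
gripper_force: 58.8
```

step_arm --grip '[1,1,1,1,1,1,1,1,1,1]' --pt "0 0.05 0" --pt "0 0.1 0" --pt "0 0.15 0" --pt "0 0.2 0" --pt "0 0.25 0" --pt "0 0.3 0" --pt "0 0.3 0" --pt "0 0.3 0" --pt "0 0.3 0" --pt "0 0.3 0" --roll '[0,0,0,0,0,0,0,0,0,0]'

```text
t: 10.25
tcp_pos: [0.4994, 0.2369, 0.0223]
ee_rot: [0.0, 1.0, -0.006, -0.0]
wrist_force: [-0.7, -1.1, -1.8]
opening: 0.0134
gripper_force: 58.8
```

step_arm --grip '[1,1,1,1,1,1,1,1,1,1]' --pt "0 0.05 0" --pt "0 0.1 0" --pt "0 0.15 0" --pt "0 0.2 0" --pt "0 0.25 0" --pt "0 0.3 0" --pt "0 0.3 0" --pt "0 0.3 0" --pt "0 0.3 0" --pt "0 0.3 0" --roll '[0,0,0,0,0,0,0,0,0,0]'

```text
t: 11.08
tcp_pos: [0.4994, 0.2339, 0.0223]
ee_rot: [0.0, 1.0, -0.005, -0.0]
wrist_force: [-0.8, -0.4, -2.0]
opening: 0.013
gripper_force: 58.8
```

step_arm --grip '[1,1,1,1,1,1,1,1,1,1]' --pt "0 0.05 0" --pt "0 0.1 0" --pt "0 0.15 0" --pt "0 0.2 0" --pt "0 0.25 0" --pt "0 0.3 0" --pt "0 0.3 0" --pt "0 0.3 0" --pt "0 0.3 0" --pt "0 0.3 0" --roll '[0,0,0,0,0,0,0,0,0,0]'

```text
t: 11.92
tcp_pos: [0.4993, 0.2309, 0.0223]
ee_rot: [0.0, 1.0, -0.006, -0.0]
wrist_force: [-1.4, -0.3, -1.5]
opening: 0.0132
gripper_force: 58.8
```

step_arm --grip '[1,1,1,1,1,1,1,1,1,1]' --pt "0 0.05 0" --pt "0 0.1 0" --pt "0 0.15 0" --pt "0 0.2 0" --pt "0 0.25 0" --pt "0 0.3 0" --pt "0 0.3 0" --pt "0 0.3 0" --pt "0 0.3 0" --pt "0 0.3 0" --roll '[0,0,0,0,0,0,0,0,0,0]'

```text
t: 12.75
tcp_pos: [0.4993, 0.2279, 0.0223]
ee_rot: [0.0, 1.0, -0.006, -0.0]
wrist_force: [0.1, -0.8, -1.1]
opening: 0.0135
gripper_force: 58.8
```

step_arm --grip '[1,1,1,1,1,1,1,1,1,1]' --pt "0 0.05 0" --pt "0 0.1 0" --pt "0 0.15 0" --pt "0 0.2 0" --pt "0 0.25 0" --pt "0 0.3 0" --pt "0 0.3 0" --pt "0 0.3 0" --pt "0 0.3 0" --pt "0 0.3 0" --roll '[0,0,0,0,0,0,0,0,0,0]'

```text
t: 13.58
tcp_pos: [0.4993, 0.2249, 0.0223]
ee_rot: [0.0, 1.0, -0.006, -0.0]
wrist_force: [-0.6, -0.8, -1.3]
opening: 0.0135
gripper_force: 58.8
```

step_arm --grip '[1,1,1,1,1,1,1,1,1,1]' --pt "0 0.05 0" --pt "0 0.1 0" --pt "0 0.15 0" --pt "0 0.2 0" --pt "0 0.25 0" --pt "0 0.3 0" --pt "0 0.3 0" --pt "0 0.3 0" --pt "0 0.3 0" --pt "0 0.3 0" --roll '[0,0,0,0,0,0,0,0,0,0]'

```text
t: 14.42
tcp_pos: [0.4993, 0.2219, 0.0223]
ee_rot: [0.0, 1.0, -0.005, -0.0]
wrist_force: [-0.2, -0.0, -1.5]
opening: 0.0131
gripper_force: 58.8
```

step_arm --grip '[1,1,1,1,1,1,1,1,1,1]' --pt "0 0.05 0" --pt "0 0.1 0" --pt "0 0.15 0" --pt "0 0.2 0" --pt "0 0.25 0" --pt "0 0.3 0" --pt "0 0.3 0" --pt "0 0.3 0" --pt "0 0.3 0" --pt "0 0.3 0" --roll '[0,0,0,0,0,0,0,0,0,0]'

```text
t: 15.25
tcp_pos: [0.4992, 0.2189, 0.0223]
ee_rot: [0.0, 1.0, -0.005, -0.0]
wrist_force: [-0.4, -0.2, -0.9]
opening: 0.0129
gripper_force: 58.8
```

```bash
python3 -c "
from h import *
go(.5,.216,.021,-.55)"
```

```text
t 15.25 tcp [0.4992 0.2189 0.0223] yaw -0.63 F [-0.4 -0.2 -0.9] T [-0.07  0.09 -0.03] op 0.012859753200163984 58.79200279712677
slide cm [0.08 0.29 0.13] roll -0.08004794530571746 tilt z [-0.e+00 -1.e-04 -1.e+00]
```

step_arm --grip '[1,1,1,1,1,1,1,1,1,1]' --pt "0 0.05 0" --pt "0 0.1 0" --pt "0 0.15 0" --pt "0 0.2 0" --pt "0 0.25 0" --pt "0 0.3 0" --pt "0 0.3 0" --pt "0 0.3 0" --pt "0 0.3 0" --pt "0 0.3 0" --roll '[0,0,0,0,0,0,0,0,0,0]'

```text
t: 16.08
tcp_pos: [0.4987, 0.2171, 0.0224]
ee_rot: [-0.001, 1.0, -0.005, -0.0]
wrist_force: [-2.5, 4.9, -0.7]
opening: 0.0134
gripper_force: 61.2
```

```bash
python3 - <<'E'
from h import *
p,d=snap('top','top3')
go(.5,.216,.021,-.55)
g=p.min(-1)
cv2.imwrite('pics/c3.png',cv2.resize(p[120:240,110:240],None,fx=5,fy=5,interpolation=cv2.INTER_CUBIC))
E
```

```text
t 16.1333 tcp [0.4987 0.2171 0.0224] yaw -0.55 F [-2.6  5.3  0.2] T [0.96 0.33 0.62] op 0.013820721840932802 61.173879504203796
slide cm [0.13 0.11 0.14] roll 0.0019406149033199815 tilt z [-5.0e-04  1.4e-03 -1.0e+00]
```

View pics/c3.png

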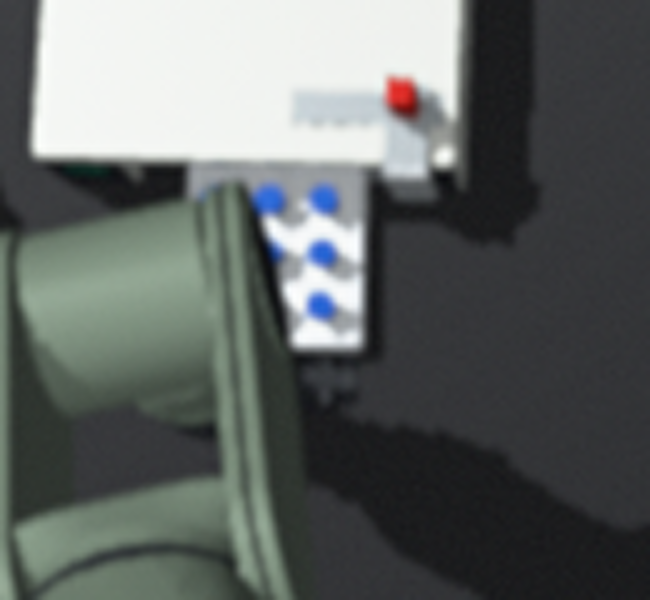

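The tray is touching the -y wall: +5 N in y, with a moment that fits contact near the nose. In the crop the tray is straight in the mouth (right edge x≈365 to 362) and clear of the catch tongue at (408,180). I'll back off about 2 mm of command and advance in small steps.

step_arm --grip '[1,1,1,1,1,1,1,1,1,1]' --pt "0 -0.1 0" --pt "0 -0.2 0" --pt "0 -0.22 0" --pt "0.2 -0.22 0" --pt "0.4 -0.22 0" --pt "0.6 -0.22 0" --pt "0.8 -0.22 0" --pt "1.0 -0.22 0" --pt "1.0 -0.22 0" --pt "1.0 -0.22 0" --roll '[0,0,0,0,0,0,0,0,0,0]'

```text
t: 16.97
tcp_pos: [0.5098, 0.218, 0.0223]
ee_rot: [-0.0, 1.0, -0.005, 0.0]
wrist_force: [-0.0, 2.8, -1.6]
opening: 0.0132
gripper_force: 59.4
```

```bash
python3 - <<'E'
from h import *
go(.5,.216,.021,-.55)
p,d=snap('top','top4');g=p.min(-1)
edge(g,'h',range(158,186),195,170,'top',.022,'tray right')
E
```

```text
t 16.9667 tcp [0.5098 0.218  0.0223] yaw -0.62 F [-0.   2.8 -1.6] T [0.53 0.22 0.34] op 0.013180584872397181 59.41470801830292
slide cm [-0.98  0.22  0.13] roll -0.07427150642305247 tilt z [ 1.e-03  1.e-04 -1.e+00]
tray right ang 0.41 pt 0.5724 0.1671
```

step_arm --grip '[1,1,1,1,1,1,1,1,1,1]' --pt "0 -0.1 0" --pt "0 -0.2 0" --pt "0 -0.3 0" --pt "0 -0.4 0" --pt "0 -0.4 0" --pt "0 -0.4 0" --pt "0 -0.4 0" --pt "0 -0.4 0" --pt "0 -0.4 0" --pt "0 -0.4 0" --roll '[0,0,0,0.4,0.8,0.8,0.8,0.8,0.8,0.8]'

```text
t: 17.85
tcp_pos: [0.5093, 0.222, 0.0223]
ee_rot: [0.0, 1.0, -0.012, 0.0]
wrist_force: [-0.2, -0.1, -1.4]
opening: 0.0136
gripper_force: 58.8
```

```bash
python3 - <<'E'
from h import *
go(.5,.216,.021,-.55)
p,d=snap('top','top5');g=p.min(-1)
for lo in(155,158,161): edge(g,'h',range(lo,187),195,170,'top',.022,'tray right')
E
```

```text
t 17.85 tcp [0.5093 0.222  0.0223] yaw -1.43 F [-0.2 -0.1 -1.4] T [-0.04  0.04  0.  ] op 0.01359763923926535 58.76641094684601
slide cm [-0.92  0.62  0.13] roll -0.8803276081212543 tilt z [ 1.e-04 -1.e-04 -1.e+00]
tray right ang -1.12 pt 0.5704 0.17
tray right ang -1.46 pt 0.571 0.1698
tray right ang -1.38 pt 0.5821 0.1696
```

step_arm --grip '[1,1,1,1,1,1,1,1,1,1]' --pt "0 0.1 0" --pt "0 0.2 0" --pt "0 0.3 0" --pt "0 0.3 0" --pt "0.1 0.3 0" --pt "0.2 0.3 0" --pt "0.3 0.3 0" --pt "0.4 0.3 0" --pt "0.4 0.3 0" --pt "0.4 0.3 0" --roll '[-0.3,-0.6,-0.7,-0.7,-0.7,-0.7,-0.7,-0.7,-0.7,-0.7]'

```text
t: 18.73
tcp_pos: [0.5134, 0.219, 0.0223]
ee_rot: [-0.0, 1.0, -0.006, 0.0]
wrist_force: [-0.2, -0.5, -1.8]
opening: 0.0134
gripper_force: 58.8
```

```bash
python3 - <<'E'
from h import *
go(.54,.2187,.021,-.55)
E
```

```text
t 18.7333 tcp [0.5134 0.219  0.0223] yaw -0.73 F [-0.2 -0.5 -1.8] T [0.   0.03 0.02] op 0.013363965029420508 58.815704584121704
slide cm [ 2.66 -0.01  0.13] roll -0.17779939501481512 tilt z [ 3.e-04  0.e+00 -1.e+00]
```

step_arm --grip '[1,1,1,1,1,1,1,1,1,1]' --pt "0.1 0 0" --pt "0.2 0 0" --pt "0.3 0 0" --pt "0.4 0 0" --pt "0.5 0 0" --pt "0.6 0 0" --pt "0.6 0 0" --pt "0.6 0 0" --pt "0.6 0 0" --pt "0.6 0 0" --roll '[0,0,0,0,0,0,0,0,0,0]'

```text
t: 19.57
tcp_pos: [0.5193, 0.2189, 0.0223]
ee_rot: [-0.0, 1.0, -0.006, 0.0]
wrist_force: [0.8, -0.5, -1.6]
opening: 0.0131
gripper_force: 58.9
```

step_arm --grip '[1,1,1,1,1,1,1,1,1,1]' --pt "0.1 0 0" --pt "0.2 0 0" --pt "0.3 0 0" --pt "0.4 0 0" --pt "0.5 0 0" --pt "0.6 0 0" --pt "0.6 0 0" --pt "0.6 0 0" --pt "0.6 0 0" --pt "0.6 0 0" --roll '[0,0,0,0,0,0,0,0,0,0]'

```text
t: 20.4
tcp_pos: [0.5254, 0.2188, 0.0223]
ee_rot: [-0.0, 1.0, -0.006, 0.0]
wrist_force: [0.4, 0.4, -1.8]
opening: 0.0133
gripper_force: 58.9
```

```bash
python3 - <<'E'
from h import *
go(.6,.2187,.021,-.55)
E
```

```text
t 20.4 tcp [0.5254 0.2188 0.0223] yaw -0.72 F [ 0.4  0.4 -1.8] T [0.11 0.08 0.06] op 0.013338458354769834 58.911046385765076
slide cm [ 7.46 -0.08  0.13] roll -0.17325612244805333 tilt z [ 3.e-04  1.e-04 -1.e+00]
```

step_arm --grip '[1,1,1,1,1,1,1,1,1,1]' --pt "0.2 0 0" --pt "0.4 0 0" --pt "0.6 0 0" --pt "0.8 0 0" --pt "1.0 0 0" --pt "1.2 0 0" --pt "1.4 0 0" --pt "1.5 0 0" --pt "1.5 0 0" --pt "1.5 0 0" --roll '[0,0,0,0,0,0,0,0,0,0]'

```text
t: 21.23
tcp_pos: [0.5406, 0.2187, 0.0223]
ee_rot: [-0.0, 1.0, -0.006, 0.0]
wrist_force: [0.7, 0.8, -2.6]
opening: 0.0134
gripper_force: 58.9
```

```bash
python3 - <<'E'
from h import *
go(.6,.2187,.021,-.55)
E
```

```text
t 21.2333 tcp [0.5406 0.2187 0.0223] yaw -0.72 F [ 0.7  0.8 -2.6] T [0.18 0.02 0.15] op 0.013359632508455751 58.87844502925873
slide cm [ 5.94 -0.08  0.13] roll -0.1686201191380179 tilt z [ 8.e-04  1.e-04 -1.e+00]
```

step_arm --grip '[1,1,1,1,1,1,1,1,1,1]' --pt "0 -0.04 0" --pt "0.2 -0.04 0" --pt "0.5 -0.04 0" --pt "0.8 -0.04 0" --pt "1.1 -0.04 0" --pt "1.4 -0.04 0" --pt "1.7 -0.04 0" --pt "2.0 -0.04 0" --pt "2.0 -0.04 0" --pt "2.0 -0.04 0" --roll '[-0.2,-0.2,-0.2,-0.2,-0.2,-0.2,-0.2,-0.2,-0.2,-0.2]'

```text
t: 22.07
tcp_pos: [0.5605, 0.2187, 0.0222]
ee_rot: [0.0, 1.0, -0.005, 0.0]
wrist_force: [1.3, 0.0, -1.1]
opening: 0.0134
gripper_force: 58.8
```

```bash
python3 - <<'E'
from h import *
go(.6,.2187,.021,-.55)
E
```

```text
t 22.0667 tcp [0.5605 0.2187 0.0222] yaw -0.53 F [ 1.3  0.  -1.1] T [-0.02 -0.03  0.04] op 0.013371529545761087 58.82134437561035
slide cm [ 3.95 -0.04  0.12] roll 0.017954087744398772 tilt z [ 3.e-04 -0.e+00 -1.e+00]
```

step_arm --grip '[1,1,1,1,1,1,1,1,1,1]' --pt "0.2 0 0" --pt "0.5 0 0" --pt "0.8 0 0" --pt "1.1 0 0" --pt "1.4 0 0" --pt "1.7 0 0" --pt "2.0 0 0" --pt "2.0 0 0" --pt "2.0 0 0" --pt "2.0 0 0" --roll '[0,0,0,0,0,0,0,0,0,0]'

```text
t: 22.9
tcp_pos: [0.5803, 0.2186, 0.0223]
ee_rot: [-0.0, 1.0, -0.005, 0.0]
wrist_force: [0.5, -1.3, -2.9]
opening: 0.0135
gripper_force: 58.8
```

```bash
python3 - <<'E'
from h import *
go(.6,.2187,.021,-.55)
E
```

```text
t 22.9 tcp [0.5803 0.2186 0.0223] yaw -0.53 F [ 0.5 -1.3 -2.9] T [-0.06  0.1  -0.01] op 0.013468832111141022 58.81208896636963
slide cm [ 1.96 -0.03  0.13] roll 0.019002185904437474 tilt z [ 3.e-04  0.e+00 -1.e+00]
```

Next I lower the tray the last ~1 mm onto the bench and go on more slowly.

step_arm --grip '[1,1,1,1,1,1,1,1,1,1]' --pt "0.1 0 0" --pt "0.2 0 0" --pt "0.4 0 0" --pt "0.6 0 0" --pt "0.8 0 0" --pt "1.0 0 0" --pt "1.2 0 0" --pt "1.2 0 0" --pt "1.2 0 0.03" --pt "1.2 0 0.06" --roll '[0,0,0,0,0,0,0,0,0,0]'

```text
t: 23.73
tcp_pos: [0.5926, 0.2185, 0.022]
ee_rot: [-0.0, 1.0, -0.005, 0.0]
wrist_force: [-0.6, -0.4, 1.4]
opening: 0.0134
gripper_force: 59.1
```

step_arm --grip '[1,1,1,1,1,1,1,1,1,1]' --pt "0.05 0 0" --pt "0.1 0 0" --pt "0.15 0 0" --pt "0.2 0 0" --pt "0.25 0 0" --pt "0.3 0 0" --pt "0.35 0 0" --pt "0.4 0 0" --pt "0.4 0 0" --pt "0.4 0 0" --roll '[0,0,0,0,0,0,0,0,0,0]'

```text
t: 24.57
tcp_pos: [0.5964, 0.2186, 0.022]
ee_rot: [-0.0, 1.0, -0.005, 0.0]
wrist_force: [-3.8, 0.6, 4.5]
opening: 0.0134
gripper_force: 59.7
```

step_arm --grip '[1,1,1,1,1,1,1,1,1,1]' --pt "0.02 0 0" --pt "0.04 0 0" --pt "0.06 0 0" --pt "0.08 0 0" --pt "0.1 0 0" --pt "0.12 0 0" --pt "0.15 0 0" --pt "0.15 0 0" --pt "0.15 0 0" --pt "0.15 0 0" --roll '[0,0,0,0,0,0,0,0,0,0]'

```text
t: 25.4
tcp_pos: [0.5978, 0.2186, 0.022]
ee_rot: [-0.0, 1.0, -0.005, 0.0]
wrist_force: [-4.0, 0.1, 4.9]
opening: 0.0132
gripper_force: 59.8
```

```bash
python3 - <<'E'
from h import *
go(.6,.2187,.022,-.55)
E
```

```text
t 25.4 tcp [0.5978 0.2186 0.022 ] yaw -0.52 F [-4.   0.1  4.9] T [ 0.01  0.5  -0.05] op 0.013189054923301857 59.80128586292267
slide cm [ 0.22 -0.01  0.  ] roll 0.026654275273160555 tilt z [ 1.e-04  2.e-04 -1.e+00]
```

step_arm --grip '[1,1,1,1,1,1,1,1,1,1]' --pt "0.03 0 0" --pt "0.06 0 0" --pt "0.09 0 0" --pt "0.12 0 0" --pt "0.15 0 0" --pt "0.18 0 0" --pt "0.2 0 0" --pt "0.2 0 0" --pt "0.2 0 0" --pt "0.2 0 0" --roll '[0,0,0,0,0,0,0,0,0,0]'

```text
t: 26.23
tcp_pos: [0.599, 0.2186, 0.022]
ee_rot: [-0.0, 1.0, -0.005, -0.001]
wrist_force: [-5.4, -0.1, 6.9]
opening: 0.0133
gripper_force: 60.1
```

step_arm --grip '[1,1,1,1,1,1,1,1,1,1]' --pt "0.03 0 0" --pt "0.06 0 0" --pt "0.09 0 0" --pt "0.12 0 0" --pt "0.15 0 0" --pt "0.18 0 0" --pt "0.2 0 0" --pt "0.2 0 0" --pt "0.2 0 0" --pt "0.2 0 0" --roll '[0,0,0,0,0,0,0,0,0,0]'

```text
t: 27.07
tcp_pos: [0.5989, 0.2186, 0.022]
ee_rot: [0.0, 1.0, -0.004, -0.003]
wrist_force: [-10.3, -0.2, 12.1]
opening: 0.0134
gripper_force: 60.7
```

```bash
python3 - <<'E'
from h import *
go(.6,.2187,.022,-.55)
E
```

```text
t 27.0667 tcp [0.5989 0.2186 0.022 ] yaw -0.49 F [-10.3  -0.2  12.1] T [0.02 1.26 0.06] op 0.013425952446570832 60.73788642883301
slide cm [ 0.11 -0.01 -0.  ] roll 0.060816579397646064 tilt z [-5.9e-03 -5.0e-04 -1.0e+00]
```

The tool has stopped at x=0.599 (0.600 expected) with about 10 N, so the tray is on the stop. I'll relax the push, open, and retreat straight up.

step_arm --grip '[1,1,1,1,1,0.8,0.5,0.2,0,0]' --pt "-0.1 0 0" --pt "-0.2 0 -0.03" --pt "-0.25 0 -0.05" --pt "-0.25 0 -0.05" --pt "-0.25 0 -0.05" --pt "-0.25 0 -0.05" --pt "-0.25 0 -0.05" --pt "-0.25 0 -0.05" --pt "-0.25 0 -0.05" --pt "-0.25 0 -0.05" --roll '[0,0,0,0,0,0,0,0,0,0]'

```text
t: 27.9
tcp_pos: [0.5995, 0.2182, 0.0221]
ee_rot: [0.0, 1.0, -0.005, 0.0]
wrist_force: [-0.0, -0.4, -0.4]
opening: 0.0652
gripper_force: 0.0
```

step_arm --grip '[0,0,0,0,0,0,0,0,0,0]' --pt "0 0 0" --pt "0 0 0" --pt "0 0 -1" --pt "0 0 -3" --pt "0 0 -6" --pt "0 0 -9" --pt "-1 0 -12" --pt "-3 0 -14" --pt "-5 0 -15" --pt "-5 0 -15" --roll '[0,0,0,0,0,0,0,0,0,0]'

```text
t: 28.73
tcp_pos: [0.5484, 0.2198, 0.1767]
ee_rot: [-0.001, 1.0, -0.004, 0.002]
wrist_force: [0.3, 0.2, -0.3]
opening: 0.0853
gripper_force: 0.0
```

```bash
python3 - <<'E'
from h import *
p,d=snap('side','side6'); q,e=snap('top','top6')
go(.655,.1,.12,-.55)
a=cv2.resize(p[200:384,30:260],None,fx=1.74,fy=1.74,interpolation=cv2.INTER_CUBIC)
b=cv2.resize(q[70:210,100:240],None,fx=2.8,fy=2.8,interpolation=cv2.INTER_CUBIC)
c=np.zeros((400,800,3),np.uint8);c[:a.shape[0],:a.shape[1]]=a;c[:b.shape[0],405:405+b.shape[1]]=b
cv2.imwrite('pics/c6.png',c)
W=cloud('side',d)
m=(p[...,2]>140)&(p[...,1]<70)&(W[...,2]>.06); m[:, :30]=0; Q=W[m];print('knob side',Q.min(0),Q.max(0),np.median(Q,0),len(Q))
W=cloud('top',e)
m=(q[...,2]>140)&(q[...,1]<70); m[:120]=0;m[160:]=0;m[:,:170]=0;m[:,210:]=0; print('knob top',W[m].min(0),W[m].max(0))
m=(q[...,0]>120)&(q[...,2]<100)&(W[...,2]>.03);m[:150]=0;m[200:]=0;m[:,:130]=0;m[:,200:]=0
print('fin',W[m].min(0) if m.any() else 0,W[m].max(0) if m.any() else 0)
E
```

```text
t 28.8333 tcp [0.5494 0.2191 0.1737] yaw -0.5 F [-0.3 -0.2 -0. ] T [ 0.02 -0.02 -0.01] op 0.08532222776399162 0.0
slide cm [10.65 11.82  5.39] roll 0.05489758501582048 tilt z [ 2.6e-03  4.0e-04 -1.0e+00]
knob side [0.64819017 0.13136986 0.07500761] [0.66362659 0.14869614 0.10664732] [0.65510259 0.1456645  0.10121904] 138
knob top [0.64829995 0.13224303 0.09941716] [0.65905428 0.1405347  0.1093933 ]
fin [0.56542687 0.18110744 0.04891108] [0.61279681 0.22396105 0.25686932]
```

View pics/c6.png

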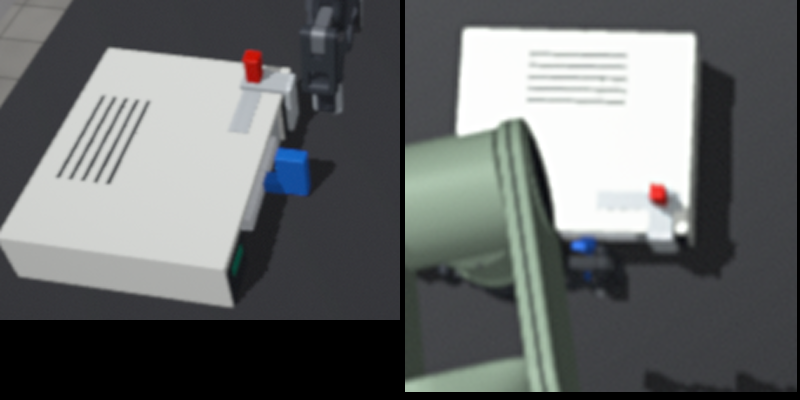

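The side crop shows the tray inside, with the fin standing upright at (290,172). The catch is still open, with the red knob at (253,67). Knob centre is about (0.655, 0.140), top at 0.105. I'll close the fingers and go to the knob's -y side.

step_arm --grip '[0.3,0.6,1,1,1,1,1,1,1,1]' --pt "1.5 1.5 0" --pt "3.5 3.5 0" --pt "6.0 6.0 0" --pt "8.5 9.0 0" --pt "10.6 11.8 0" --pt "10.6 11.8 1.5" --pt "10.6 11.8 3.5" --pt "10.6 11.8 5.5" --pt "10.6 11.8 6.5" --pt "10.6 11.8 6.5" --roll '[0,0,0,0,0,0,0,0,0,0]'

```text
t: 29.67
tcp_pos: [0.6514, 0.0995, 0.1023]
ee_rot: [0.0, 1.0, -0.005, -0.004]
wrist_force: [-0.6, 0.1, -0.7]
opening: -0.0
gripper_force: 0.0
```

```bash
python3 - <<'E'
from h import *
go(.654,.101,.080,-.55)
p=cv2.imread('pics/side6.png');W=cloud('side',np.load('pics/side6.npy'))
m=(p[...,0]>120)&(p[...,2]<90);m[:270]=0;m[325:]=0;m[:,:175]=0;m[:,215:]=0
Q=W[m];Q=Q[Q[:,2]>.03];print('fin',np.percentile(Q,[2,50,98],axis=0).round(4),len(Q))
E
```

```text
t 29.6667 tcp [0.6514 0.0995 0.1023] yaw -0.55 F [-0.6  0.1 -0.7] T [-0.    0.01  0.06] op -4.551796818857891e-05 0.0
slide cm [ 0.28 -0.16  2.23] roll -0.0009782239030532436 tilt z [-8.5e-03 -3.0e-04 -1.0e+00]
fin [[0.586  0.2132 0.0313]
 [0.5996 0.2251 0.0534]
 [0.6146 0.2274 0.0606]] 298
```

step_arm --grip '[1,1,1,1,1,1,1,1,1,1]' --pt "0 0 0.5" --pt "0 0 1.2" --pt "0 0 1.8" --pt "0 0 2.3" --pt "0 0 2.5" --pt "0 0 2.5" --pt "0 0 2.5" --pt "0 0 2.5" --pt "0 0 2.5" --pt "0 0 2.5" --roll '[0,0,0,0,0,0,0,0,0,0]'

```text
t: 30.5
tcp_pos: [0.6544, 0.0999, 0.0827]
ee_rot: [-0.0, 1.0, -0.005, 0.0]
wrist_force: [0.1, 0.3, 0.4]
opening: -0.0003
gripper_force: 0.0
```

step_arm --grip '[1,1,1,1,1,1,1,1,1,1]' --pt "0 -0.3 0" --pt "0 -0.6 0" --pt "0 -0.9 0" --pt "0 -1.2 0" --pt "0 -1.5 0" --pt "0 -1.8 0" --pt "0 -2.1 0" --pt "0 -2.4 0" --pt "0 -2.4 0" --pt "0 -2.4 0" --roll '[0,0,0,0,0,0,0,0,0,0]'

```text
t: 31.33
tcp_pos: [0.6543, 0.1243, 0.0822]
ee_rot: [-0.0, 1.0, -0.005, 0.0]
wrist_force: [-0.9, 0.3, 0.7]
opening: -0.0
gripper_force: 0.1
```

step_arm --grip '[1,1,1,1,1,1,1,1,1,1]' --pt "0 -0.3 0" --pt "0 -0.6 0" --pt "0 -0.9 0" --pt "0 -1.2 0" --pt "0 -1.5 0" --pt "0 -1.7 0" --pt "0 -1.7 0" --pt "0 -1.7 0" --pt "0 -1.7 0" --pt "0 -1.7 0" --roll '[0,0,0,0,0,0,0,0,0,0]'

```text
t: 32.17
tcp_pos: [0.6545, 0.1413, 0.0822]
ee_rot: [-0.0, 1.0, -0.005, 0.0]
wrist_force: [0.7, 0.1, 0.5]
opening: -0.0002
gripper_force: 0.0
```

```bash
python3 - <<'E'
from h import *
p,d=snap('side','side7')
go(.655,.18,.08,-.55)
W=cloud('side',d)
m=(p[...,2]>140)&(p[...,1]<70)&(W[...,2]>.06); m[:, :30]=0; Q=W[m];print('knob side',Q.min(0),Q.max(0),np.median(Q,0),len(Q))
E
```

```text
t 32.2167 tcp [0.6545 0.1412 0.0822] yaw -0.52 F [-0.1 -0.3  0.5] T [-0.02 -0.04 -0.04] op -5.7945670830326626e-05 0.0
slide cm [ 0.01 -3.88  0.22] roll 0.02792175834093047 tilt z [ 1.e-04  5.e-04 -1.e+00]
knob side [0.45366585 0.15668767 0.07421022] [0.66131006 0.65478264 0.66384794] [0.65475857 0.17086595 0.09685726] 123
```

step_arm --grip '[1,1,1,1,1,1,1,1,1,1]' --pt "0 -0.3 0" --pt "0 -0.6 0" --pt "0 -0.9 0" --pt "0 -1.2 0" --pt "0 -1.5 0" --pt "0 -1.8 0" --pt "0 -2.0 0" --pt "0 -2.2 0" --pt "0 -2.3 0" --pt "0 -2.3 0" --roll '[0,0,0,0,0,0,0,0,0,0]'

```text
t: 33.05
tcp_pos: [0.6547, 0.1644, 0.0822]
ee_rot: [-0.0, 1.0, -0.004, 0.0]
wrist_force: [0.9, -1.5, -0.0]
opening: 0.0
gripper_force: 0.4
```

step_arm --grip '[1,1,1,1,1,1,1,1,1,1]' --pt "0 -0.1 0" --pt "0 -0.2 0" --pt "0 -0.3 0" --pt "0 -0.4 0" --pt "0 -0.5 0" --pt "0 -0.5 0" --pt "0 -0.5 0" --pt "0 -0.5 0" --pt "0 -0.5 0" --pt "0 -0.5 0" --roll '[0,0,0,0,0,0,0,0,0,0]'

```text
t: 33.88
tcp_pos: [0.6548, 0.1666, 0.0823]
ee_rot: [0.002, 1.0, -0.005, -0.0]
wrist_force: [-0.4, -8.0, 0.6]
opening: -0.0001
gripper_force: 3.8
```

The catch is against its end stop (−8 N, tool stalled). I'll back off, lift clear and check.

step_arm --grip '[1,1,1,1,1,1,1,1,1,1]' --pt "0 0.5 0" --pt "0 1.0 0" --pt "0 2.0 0" --pt "0 3.0 0" --pt "0 3.0 -1" --pt "0 3.0 -3.5" --pt "0 3.0 -6.5" --pt "0 3.0 -9.5" --pt "0 3.0 -10" --pt "0 3.0 -10" --roll '[0,0,0,0,0,0,0,0,0,0]'

```text
t: 34.72
tcp_pos: [0.6571, 0.1392, 0.1872]
ee_rot: [-0.001, 1.0, -0.005, 0.004]
wrist_force: [0.4, 0.4, 0.4]
opening: 0.0002
gripper_force: 0.0
```

```bash
python3 - <<'E'
from h import *
p,d=snap('side','side8')
go(.655,.18,.08,-.55)
W=cloud('side',d)
m=(p[...,2]>140)&(p[...,1]<70)&(W[...,2]>.06)&(W[...,2]<.12); m[:, :30]=0; Q=W[m];print('knob side',Q.min(0),Q.max(0),np.median(Q,0),len(Q))
m=(p[...,0]>120)&(p[...,2]<90);m[:270]=0;m[325:]=0;m[:,:175]=0;m[:,215:]=0
Q=W[m];Q=Q[Q[:,2]>.03];print('fin',np.percentile(Q,[2,50,98],axis=0).round(4),len(Q))
cv2.imwrite('pics/c8.png',cv2.resize(p[200:384,10:260],None,fx=3,fy=3,interpolation=cv2.INTER_CUBIC))
E
```

```text
t 34.7667 tcp [0.6554 0.139  0.1842] yaw -0.53 F [ 0.9 -0.5  0.4] T [-0.04  0.03  0.04] op -0.00014037081542817186 0.0
slide cm [-0.12 -4.09 10.43] roll 0.01999997319538227 tilt z [ 3.6e-03  6.0e-04 -1.0e+00]
knob side [0.64888941 0.18370266 0.07377456] [0.66144093 0.1977959  0.10604852] [0.65498999 0.19534749 0.09808374] 126
fin [[0.5859 0.2135 0.0316]
 [0.5999 0.225  0.0543]
 [0.6145 0.2271 0.0607]] 298
```

View pics/c8.png

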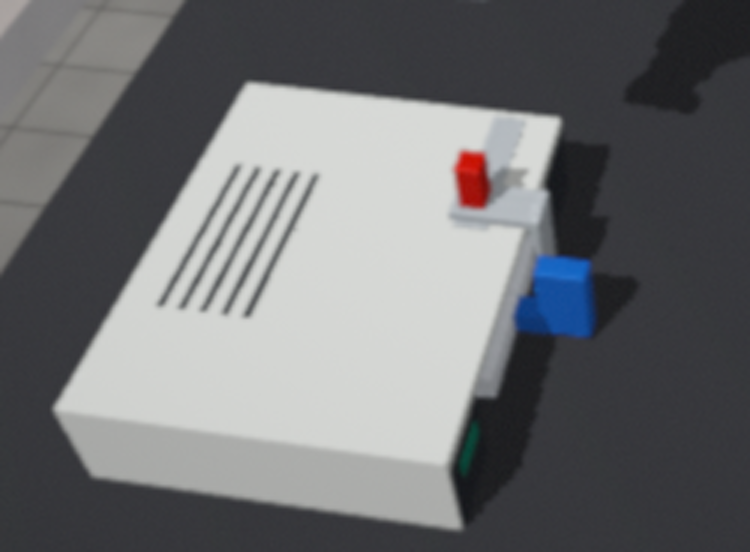

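The side crop shows the knob across at (472,180), the tongue in front of the mouth, and the fin upright and unmoved at (563,297). The knob ended within about 1 mm of its expected locked position, so I'm handing in.

```bash
python3 -c "
from h import *
print(hand_in())"
```

```text
the job is handed in; nothing more can be done
None
```

The tray is fully home against the stop, released, and locked in by the catch; the job is handed in at about 35 s, and the result has not been reported back.

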